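# Refit the splined control lever on a gearmotor and park it

## Robot

A 6-joint arm with a two-finger parallel gripper is mounted at the origin on a cart in front of the work surface, level with it; the furniture and walls round the work are solid. World frame = base frame: x ahead of the robot, y to its left, z up, the work surface at z = 0. Lengths are in mm, angles in rad, forces in N, time in s.
With the tool pointing down it reaches from about 275 to 1000 mm from the base axis. Payload 8.4 kg.
Tool frame: the origin (TCP) lies between the finger pads; the fingertips stand 22 mm ahead of it and the grasp point (between the pads) lies 3 mm ahead of it; z points along the fingers, y is the line along which they close (so a half turn about z gives the same grasp; the last joint's range is limited). The gripper opens to 85 mm and grips with 20 to 120 N. Pads are 22 mm wide; open, the fingers measure 114 mm over their backs; the gripper's body (76 mm by 85 mm) begins 54 mm behind the grasp point. The pads swing forward as they close: fully open they stand 13 mm farther back than shut.
Start: joints at [-1.273, 0.353, 1.633, -0, 1.155, -0.002], TCP at [184.579, -597.125, 230.681] pointing down, gripper open.
Joint ranges: [-2.63, 2.63], [-0.92, 2.1], [0.06, 2.66], [-1.3, 4.44], [0, 2.69], [-3.02, 3.02]. Speed limits (rad/s): [2.22, 2.22, 2.79, 3.14, 3.14, 3.14].

## Interface

Orientations are given as [roll, pitch, yaw] about the fixed x, y, z axes, in that order (R = Rz(yaw) Ry(pitch) Rx(roll)).
In Python, from rig import r, grab_frame gives the robot as it stands.
- The arm moves only by the shell command python3 -m inch 'ROWS' [FORCE]. ROWS is JSON, a list of rows, each a list of 7 numbers: the turn, a rotation vector about the tool's x, y, z as a fraction of full scale, then the shift along the tool's x, y, z as a fraction of full scale, then the closure, from 0 (fully open) to 1 (shut). In form: [[rx, ry, rz, dx, dy, dz, fingers], ...]. A call has 1 to 8 rows; each row shifts and turns the commanded pose from where the row before left it, along the tool's axes as they then stand; what a row does not reach is not made up. Full scale, the value 1, is 2.5 cm for a shift and pi rad for a turn. A row lasts 1/12 s, in which the tool goes at most 41.7 mm and 7.16 degrees, less where a joint would pass 70% of its speed; a pose out of reach is approached as far as the arm can. A call with a number of a shift or a turn outside -1 to 1 is refused whole. A call with a gripper value outside its range is refused whole. The fingers move at their own pace and stop on an object; FORCE is the grip in N (left out, the last holds). Time passes only in rows, so rows that do not move let the fingers close. It gives the time, the measured TCP pose, the force, the opening and the grip force at its end, in the units of the state.
- r.sense(): the state, without advancing time (a new reading comes with each control period).
- grab_frame(name): name is "scene" or "top" or "wrist"; returns a dict with "pixels" (400x640x3 uint8, red, green, blue), "z_map" (400x640 float32, mm along the optical axis (not along the pixel's ray), 0 where there is no reading), "vertical_fov" (degrees; the focal length in pixels is half the picture's height over the tangent of half this angle, whatever the lens; pixels are square), "cx", "cy" (the principal point, pixels), "dist" ([k1, k2, p1, p2, k3] as OpenCV has them; the pictures are not rectified), "cam_to_world" (4x4, takes a point from camera to world coordinates). Camera axes: x right, y down, z forward; pixel columns grow to the right and rows downward; lengths in mm; the calibration is good to about 2 mm. A picture is of the moment at which its call begins.
- r.sign_off(): hands the job in; it is judged then, once.
The state is a dict: "clock": time; "qpos": joint angles; "qvel": joint speeds; "joint_efforts": joint torques, N m; "eef_pos": TCP position; "tcp_rot": TCP orientation; "contact_force": force on the tool from outside, world axes, zero at the start; "wrist_torque": the same for the moment, N m; "opening": opening from 0.0 (shut) to 1.0 (fully open); "grasp_force": force on a finger pad.
Only numpy, scipy, OpenCV 4.12 (cv2) and the standard library are available. Lean on these libraries where they do the work, as an engineer would, in place of code of your own. Each camera call takes 0.05 s, during which the arm holds its last target. There are 200 camera calls.

## Task

Refit the blue control lever to the gearmotor: hold its hub over the splined output shaft, turn it anticlockwise from the park post under light pressure until the splines slip into each other, and push it fully home on the shaft's collar. Only then swing it clockwise (seen from above) to the gear's end stop, so that the eye at its end stands over the drilled brass head of the park post, and let go. Go gently on the splines and the stop, and do not push the nut driver, the screw, the tape roll or the flux bottle about.

Things in the scene. Friction and masses are not known exactly. Their poses are not given: they have to be found in the camera images.
- lever: The loose lever, lying flat. Origin: centre of the hub's underside; z up. Square steel hub 40 mm across flats, corners cut, 24 mm high; bore right through, 24 mm, with 4 spline slots 90 deg apart. Blue drilled arm along +x, 22 mm wide, 8 mm thick, underside level with the hub's. Grasp the hub by its flats on +y and -y. 0.15 to 0.3 kg, balanced about 5 mm from the bore's axis.
- lever_eye (a point): Centre of the drilled eye at the arm's end, on its underside, 78 mm along the lever's +x from the bore's axis (boss 23 mm wide, 10 mm high; hole 10 mm).
- gearmotor: The fixed grey gearmotor on its dark 198 x 86 mm plate. Origin: underside, on the output shaft's axis; z up; -x points to the park post, +x to the motor. Case top at z 50 mm, motor below 55 mm. The shaft turns stiffly (0.1 N m). The gear was left 12 to 80 deg anticlockwise of its stop; this angle is not reported: the lever goes on pointing 10 to 85 deg anticlockwise of the post.
- shaft_seat (a point): On the shaft's axis, on its collar (36 mm wide, 56 mm above the bench), where the hub's underside rests when home. Over the collar: 4 splines (core 22 mm, tips 30 mm across; ends 18 mm above the collar; about 3 deg play each way in the slots), then a plain 22 mm nose to 30 mm above it, coned over its last 4 mm, that centres the bore (1 mm play all round) before the splines meet.
- park_hole (a point): Centre of the drilled brass head of the park post, 78 mm from the shaft's axis, top 46 mm above the bench. Pushed clockwise against the cushioned end stop, the lever points to this post within 3 deg; one spline step wrong and it points 90 deg off.
- nut_driver: Bystander: small driver with amber handle, 137 mm long, lying on the bench. Origin near its middle.
- machine_screw: Bystander: small steel screw, 28 mm long, lying on the bench.
- tape_roll: Bystander: orange roll of tape, 66 mm wide, 15 mm high, lying flat.
- flux_bottle: Bystander: small orange bottle with a blue tip, 18 x 28 mm, 94 mm high, standing to the right.

How it is judged:
By the outcome, as a careful person would: the job done as asked, in the order asked, and still so for the second after the job is handed in, with the robot touching nothing.
It also fails if it takes over 72 s, if anything falls off the work surface, if the arm or the gripper's body presses on something with over 40 N, if the wrist force passes 120 N, or if a joint passes its speed limit or range.

## Working session

There is one attempt and no reset: what is moved stays moved. The work goes in short steps, Python scripts to look and compute and a shell command to move; the robot and the scene stay as the last step left them, time stands still between calls to the robot, and variables do not carry over. Pictures are saved under pics/ and viewed, at most 10 in all, crops included, and the job is handed in when it is done.

```bash
mkdir -p pics; cat > h.py <<'E'
import numpy as np, cv2, pickle
from rig import r, grab_frame
def K(f):
    h,w=f["pixels"].shape[:2]; F=h/2/np.tan(np.radians(f["vertical_fov"])/2)
    return np.array([[F,0,f["cx"]],[0,F,f["cy"]],[0,0,1.]])
def on_plane(f,px,z):
    p=cv2.undistortPoints(np.float64(px).reshape(-1,1,2),K(f),np.float64(f["dist"])).reshape(-1,2)
    T=np.array(f["cam_to_world"]); d=np.c_[p,np.ones(len(p))]@T[:3,:3].T; o=T[:3,3]
    return o+d*((z-o[2])/d[:,2])[:,None]
def cloud(f):
    h,w=f["z_map"].shape; u,v=np.meshgrid(np.arange(w),np.arange(h))
    p=cv2.undistortPoints(np.float64(np.c_[u.ravel(),v.ravel()]).reshape(-1,1,2),K(f),np.float64(f["dist"])).reshape(-1,2)
    T=np.array(f["cam_to_world"]); P=(np.c_[p,np.ones(len(p))]*f["z_map"].reshape(-1,1))@T[:3,:3].T+T[:3,3]
    P[f["z_map"].ravel()==0]=np.nan
    return P.reshape(h,w,3)
def save(f,n): cv2.imwrite(n,f["pixels"][:,:,::-1])
E
python3 - <<'E'
from h import *
for n in("scene","top"):
    f=grab_frame(n); save(f,f"pics/{n}0.png"); pickle.dump(f,open(n+".pkl","wb"))
    print(n,np.round(f["cam_to_world"],3).tolist(),f["vertical_fov"],f["dist"])
    hsv=cv2.cvtColor(f["pixels"],cv2.COLOR_RGB2HSV)
    P=cloud(f)
    for c,lo,hi in(("blue",(95,110,50),(130,255,255)),("brass",(18,90,80),(32,255,255))):
        m=cv2.inRange(hsv,lo,hi); k,l,s,cc=cv2.connectedComponentsWithStats(m)
        for i in range(1,k):
            if s[i][4]>25: print(c,s[i].tolist(),cc[i].round(1),np.nanmedian(P[l==i],0).round(1))
print(r.sense())
E
```

```text
scene [[-0.804, -0.268, 0.531, -41.259], [-0.595, 0.351, -0.723, 948.521], [0.007, -0.897, -0.442, 570.787], [0.0, 0.0, 0.0, 1.0]] 47.5415241528344 [-0.0337744  0.         0.         0.         0.       ]
blue [310, 261, 30, 7, 182] [324.9 264.3] [437.5 261.6   8.5]
brass [350, 159, 10, 8, 52] [354.2 162.2] [1133.5 -991.8 -300. ]
brass [388, 158, 11, 8, 45] [391.8 161.2] [  986.8 -1127.4  -302.4]
brass [365, 166, 12, 9, 61] [371.2 170.2] [1010.2 -950.7 -301.1]
brass [361, 198, 8, 6, 41] [364.4 200.7] [500.5  -1.   42.1]
brass [377, 231, 7, 7, 34] [379.8 234.4] [412.1  61.9   0.8]
brass [247, 235, 16, 21, 142] [255.2 243.3] [614.6 296.6  16.5]
brass [118, 239, 13, 22, 153] [123.5 249.4] [770.9 536.3  59.4]
brass [178, 269, 22, 10, 82] [185.6 273. ] [663.  461.6   2.5]
brass [137, 274, 31, 20, 426] [152.1 283.3] [663.8 545.4  21.2]
brass [189, 283, 11, 8, 33] [193.  286.7] [594.4 499.2  17.4]
brass [178, 291, 13, 13, 56] [183.6 297.1] [601.9 522.6   1.9]
brass [215, 298, 12, 6, 39] [221.2 300.6] [531.9 482.3   1.8]
brass [142, 305, 25, 22, 339] [153.5 315.9] [593.2 596.6   9.3]
brass [
[... 1107 characters left out ...]
 'qpos': array([-1.27340889e+00,  3.53599384e-01,  1.63403343e+00, -1.57580599e-05,
        1.15520201e+00, -2.40556387e-03]), 'qvel': array([-8.48665945e-06, -1.82201890e-03, -1.39970953e-03,  1.55395967e-03,
        2.71235233e-04,  2.70838232e-05]), 'joint_efforts': array([ 1.25804836e-03, -6.06358194e+01, -3.42817497e+01,  1.16815941e-04,
        3.79696896e-03, -1.85651942e-05]), 'eef_pos': array([ 184.44702405, -596.72972058,  230.03522404]), 'tcp_rot': array([-3.14035045e+00,  1.14206128e-05,  2.99799377e-01]), 'contact_force': array([0.2864263 , 0.41905695, 0.28562725]), 'wrist_torque': array([ 0.00184357,  0.03398081, -0.03346387]), 'grasp_force': 0.0, 'opening': 0.9992123023226068}
```

```bash
python3 - <<'E'
from h import *
f=pickle.load(open("top.pkl","rb")); a=f["pixels"][130:290,230:430]; 
cv2.imwrite("pics/topc.png",cv2.resize(a,(750,600),interpolation=cv2.INTER_CUBIC)[:,:,::-1])
f=pickle.load(open("scene.pkl","rb")); a=f["pixels"][130:290,250:450]; 
cv2.imwrite("pics/scenec.png",cv2.resize(a,(750,600),interpolation=cv2.INTER_CUBIC)[:,:,::-1])
E
```

```text
(no output)
```

View pics/topc.png

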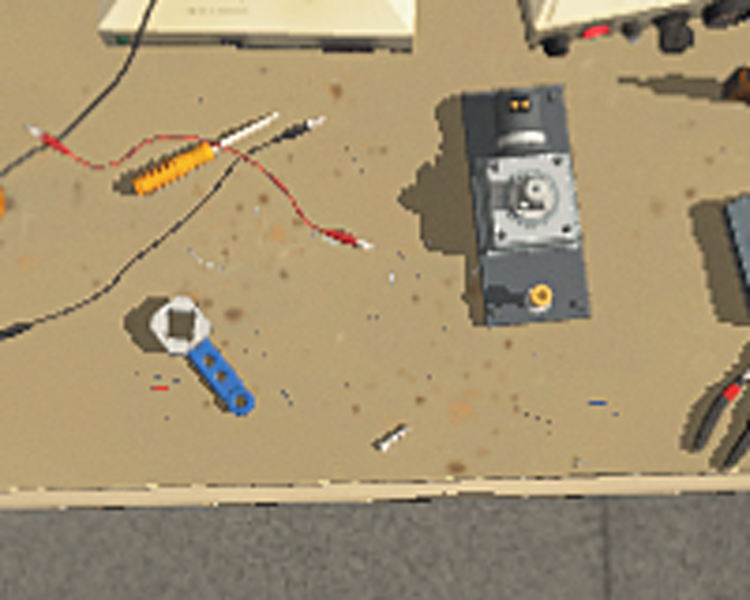

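View pics/scenec.png

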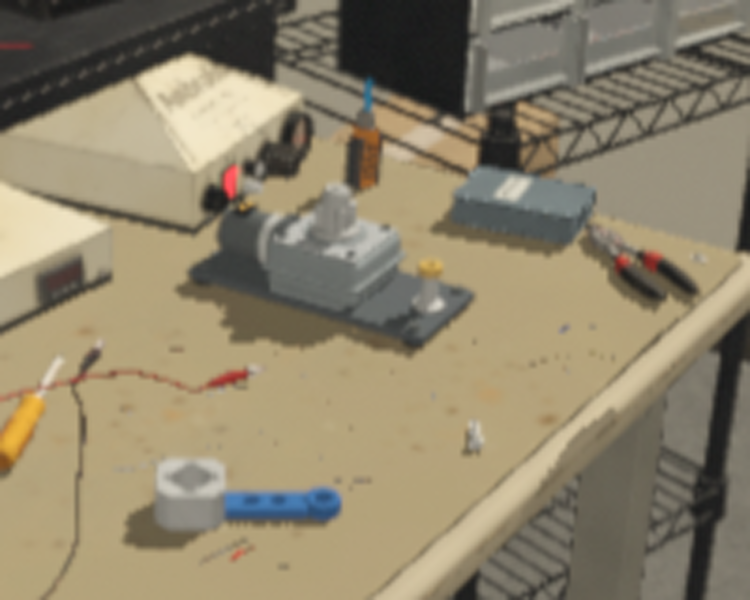

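Top crop: the lever hub's top is at about (181,325) and its eye at (240,402). The brass post head is at (541,295) and the shaft nose at (535,190). The scene crop agrees: hub (190,478), eye (325,500), post (430,267), shaft (338,190).

```bash
python3 - <<'E'
from h import *
f=pickle.load(open("top.pkl","rb"))
q=lambda u,v,z:on_plane(f,[(230+u/3.75,130+v/3.75)],z)[0].round(1)
h,e,p,s=q(181,325,24),q(240,402,10),q(541,295,46),q(535,190,86)
print(h,e,np.linalg.norm((h-e)[:2]),np.degrees(np.arctan2(*(e-h)[[1,0]])))
print(p,s,np.linalg.norm((p-s)[:2]),np.degrees(np.arctan2(*(p-s)[[1,0]])))
w=grab_frame("wrist"); st=r.sense()
from scipy.spatial.transform import Rotation as R
T=np.eye(4);T[:3,:3]=R.from_euler("xyz",st["tcp_rot"]).as_matrix();T[:3,3]=st["eef_pos"]
print(np.round(np.linalg.inv(T)@w["cam_to_world"],3),w["vertical_fov"],T[:3,:3].round(3))
E
```

```text
[482.5 288.4  24. ] [420.  242.6  10. ] 77.48477269760814 -143.76603868565056
[496.4  -1.   46. ] [573.4   4.6  86. ] 77.20336780218852 -175.84035770628736
[[ 0.00000e+00 -9.65000e-01 -2.61000e-01  6.50830e+01]
 [ 1.00000e+00  1.00000e-03 -1.00000e-03  2.58000e-01]
 [ 1.00000e-03 -2.61000e-01  9.65000e-01 -1.42926e+02]
 [ 0.00000e+00  0.00000e+00  0.00000e+00  1.00000e+00]] 65.90368449748387 [[ 0.955  0.295 -0.   ]
 [ 0.295 -0.955  0.001]
 [ 0.    -0.001 -1.   ]]
```

```bash
cat >> h.py <<'E'
from scipy.spatial.transform import Rotation as R
def go(x,y,z,yaw):
    s=r.sense(); M=R.from_euler("xyz",s["tcp_rot"]); p=s["eef_pos"]
    G=R.from_euler("xyz",[np.pi,0,np.radians(yaw)])
    print("t",round(s["clock"],2),"pos",p.round(1),"yaw",np.degrees(s["tcp_rot"]).round(2),"F",s["contact_force"].round(1),"open",round(s["opening"],3))
    print("turn/FS",((M.inv()*G).as_rotvec()/np.pi).round(4),"shift now/FS",(M.inv().apply(np.array([x,y,z])-p)/25).round(2),"shift at goal/FS",(G.inv().apply(np.array([x,y,z])-p)/25).round(2))
E
python3 -m inch '[[0,0,-0.0352,0,0,0,0],[0,0,-0.0352,0,0,0,0],[0,0,-0.0352,0,0,0,0],[0,0,0,1,-0.7,0,0],[0,0,0,1,-0.7,0,0],[0,0,0,1,-0.7,0,0],[0,0,0,1,-0.7,0,0],[0,0,0,1,-0.7,0,0]]'
python3 -m inch '[[0,0,0,1,-0.7,0,0],[0,0,0,1,-0.7,0,0],[0,0,0,1,-0.7,0,0],[0,0,0,1,-0.7,0,0],[0,0,0,1,-0.7,0,0],[0,0,0,1,-0.7,0,0],[0,0,0,1,-0.7,0,0],[0,0,0,1,-0.7,0,0]]'
python3 -c "
from h import *
go(482.5,288.4,230,36.2)"
```

```text
clock: 0.82
eef_pos: [233.9, -451.2, 230.4]
tcp_rot: [-3.141, -0.0, 0.631]
contact_force: [0.4, 0.0, -0.0]
opening: 0.995
grasp_force: 0.0
clock: 1.48
eef_pos: [312.6, -220.2, 230.7]
tcp_rot: [3.141, -0.0, 0.631]
contact_force: [0.4, 0.1, 1.4]
opening: 1.0
grasp_force: 0.0
t 1.48 pos [ 312.6 -220.2  230.7] yaw [179.99  -0.    36.17] F [0.4 0.1 1.4] open 1.0
turn/FS [ 0.     -0.     -0.0002] shift now/FS [ 17.49 -12.41   0.03] shift at goal/FS [ 17.5  -12.4    0.03]
```

```bash

python3 -m inch '[[0,0,0,1,-0.7,0,0],[0,0,0,1,-0.7,0,0],[0,0,0,1,-0.7,0,0],[0,0,0,1,-0.7,0,0],[0,0,0,1,-0.7,0,0],[0,0,0,1,-0.7,0,0],[0,0,0,1,-0.7,0,0],[0,0,0,1,-0.7,0,0]]' >/dev/null
python3 -m inch '[[0,0,0,1,-0.7,0,0],[0,0,0,1,-0.7,0,0],[0,0,0,1,-0.7,0,0],[0,0,0,1,-0.7,0,0],[0,0,0,1,-0.7,0,0],[0,0,0,1,-0.7,0,0],[0,0,0,1,-0.7,0,0],[0,0,0,0,0,0,0]]'
python3 - <<'E'
from h import *
w=grab_frame("wrist"); pickle.dump(w,open("w1.pkl","wb")); save(w,"pics/w1.png")
go(482.5,288.4,230,36.2)
E
```

```text
clock: 2.82
eef_pos: [462.0, 215.9, 230.7]
tcp_rot: [-3.141, -0.003, 0.634]
contact_force: [-0.6, -0.4, -0.5]
opening: 0.999
grasp_force: 0.0
t 2.87 pos [460.8 213.8 230.4] yaw [-1.7999e+02 -1.0000e-02  3.6340e+01] F [-0.4 -0.5  0.1] open 1.003
turn/FS [-0.0001 -0.0001  0.0008] shift now/FS [ 2.47 -1.89  0.02] shift at goal/FS [ 2.46 -1.9   0.01]
```

View pics/w1.png

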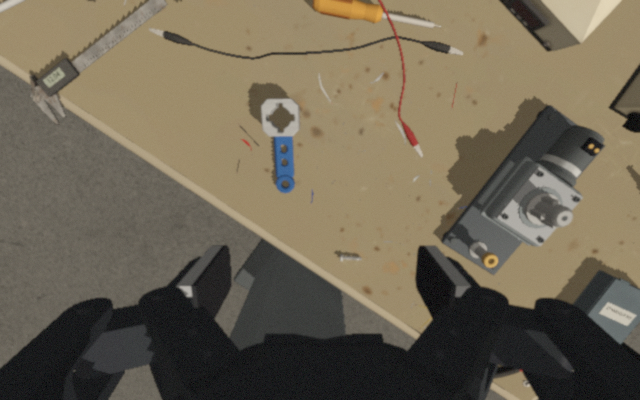

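Wrist view: hub top is at about (280,118), eye at (286,184), brass post head at (491,261) and shaft nose at (565,217). I'll refine these with masks.

```bash
python3 - <<'E'
from h import *
w=pickle.load(open("w1.pkl","rb")); P=w["pixels"]; hsv=cv2.cvtColor(P,cv2.COLOR_RGB2HSV)
C=cloud(w)
zt=C[:,:,2]
m=((abs(zt-24)<4)&(hsv[:,:,1]<70)).astype(np.uint8); m[:90]=0;m[145:]=0;m[:,:250]=0;m[:,310:]=0
c=max(cv2.findContours(m,0,2)[0],key=cv2.contourArea); rc=cv2.minAreaRect(c); print("hub",rc)
h=on_plane(w,[rc[0]],24)[0]
b=cv2.inRange(hsv,(100,110,50),(125,255,255)); b[:130]=0;b[200:]=0;b[:,:265]=0;b[:,305:]=0
ys,xs=np.nonzero(b); print("blue",xs.min(),xs.max(),ys.min(),ys.max())
e=on_plane(w,[((xs[ys>176].min()+xs[ys>176].max())/2,ys.max()-8.5)],10)[0]
B=np.nonzero(b); Q=on_plane(w,np.c_[B[1],B[0]],9)
_,_,vt=np.linalg.svd((Q-Q.mean(0))[:,:2]); ax=np.degrees(np.arctan2(vt[0,1],vt[0,0]))
print(h.round(1),e.round(1),np.hypot(*(e-h)[:2]),np.degrees(np.arctan2(*(e-h)[[1,0]])),"armaxis",ax, "arm centre",Q.mean(0).round(1),"hub->armcentre",np.degrees(np.arctan2(*(Q.mean(0)-h)[[1,0]])))
y=cv2.inRange(hsv,(14,110,80),(35,255,255)); y[:245]=0;y[278:]=0;y[:,:475]=0;y[:,510:]=0
c=max(cv2.findContours(y,0,2)[0],key=cv2.contourArea); (pu,pr)=cv2.minEnclosingCircle(c); print("post",pu,pr)
p=on_plane(w,[pu],46)[0]
n=(zt>80)&(zt<95); n[:190]=0;n[240:]=0;n[:,:530]=0;n[:,590:]=0
c=max(cv2.findContours(n.astype(np.uint8),0,2)[0],key=cv2.contourArea); su,sr=cv2.minEnclosingCircle(c);print("shaft",su,sr)
s=on_plane(w,[su],86)[0]
print(p.round(1),s.round(1),np.hypot(*(p-s)[:2]),np.degrees(np.arctan2(*(p-s)[[1,0]])))
E
```

```text
hub ((279.5, 116.5), (37.0, 37.0), 90.0)
blue 274 293 137 191
[485.2 292.8  24. ] [424.1 246.3  10. ] 76.79111151301244 -142.73024191877983 armaxis -143.20579818086554 arm centre [442.9 260.4   9. ] hub->armcentre -142.56899743922742
post (489.2272644042969, 260.0454406738281) 7.842826843261719
shaft (560.2777709960938, 215.61111450195312) 12.101786613464355
[498.    3.9  46. ] [575.4  12.2  86. ] 77.78333907206455 -173.86364926013658
```

```bash

python3 -m inch '[[0,0,-0.002,1,-0.78,1,0],[0,0,0,1,-0.78,1,0],[0,0,0,0.68,-0.5,1,0],[0,0,0,0,0,1,0],[0,0,0,0,0,0.5,0],[0,0,0,0,0,0,0],[0,0,0,0,0,0,0]]'
cat > hub.py <<'E'
from h import *
import sys
w=grab_frame("wrist"); save(w,sys.argv[1]); hsv=cv2.cvtColor(w["pixels"],cv2.COLOR_RGB2HSV); zt=cloud(w)[:,:,2]
zh,ze=map(float,sys.argv[2:4])
m=((abs(zt-zh)<4)&(hsv[:,:,1]<70)).astype(np.uint8); 
cs=max(cv2.findContours(m[:int(sys.argv[4])],0,2)[0],key=cv2.contourArea); Q=on_plane(w,cs.reshape(-1,2),zh)
rc=cv2.minAreaRect(Q[:,:2].astype(np.float32)); print("hub",cv2.boundingRect(cs),rc)
b=cv2.inRange(hsv,(100,110,50),(125,255,255))
c=max(cv2.findContours(b,0,2)[0],key=cv2.contourArea); print("blue",cv2.boundingRect(c))
Q=on_plane(w,c.reshape(-1,2),ze); a=cv2.minAreaRect(Q[:,:2].astype(np.float32)); print("arm",a)
go(485,291,130,36.8)
E
python3 hub.py pics/w2.png 24 9 260
```

```text
clock: 3.45
eef_pos: [483.0, 291.8, 117.7]
tcp_rot: [-3.142, 0.002, 0.637]
contact_force: [1.4, 0.1, 1.1]
opening: 1.002
grasp_force: 0.0
hub (299, 172, 51, 50) ((485.2358093261719, 292.8241271972656), (40.406864166259766, 39.710018157958984), 37.81132125854492)
blue (313, 222, 24, 65)
arm ((439.3403015136719, 258.156982421875), (61.974178314208984, 20.49301528930664), 37.17249298095703)
t 3.5 pos [483.7 292.3 118.8] yaw [180.     0.    36.51] F [-0.3  0.7  0.5] open 1.001
turn/FS [ 0.      0.     -0.0016] shift now/FS [ 0.01  0.07 -0.45] shift at goal/FS [ 0.01  0.07 -0.45]
```

View pics/w2.png

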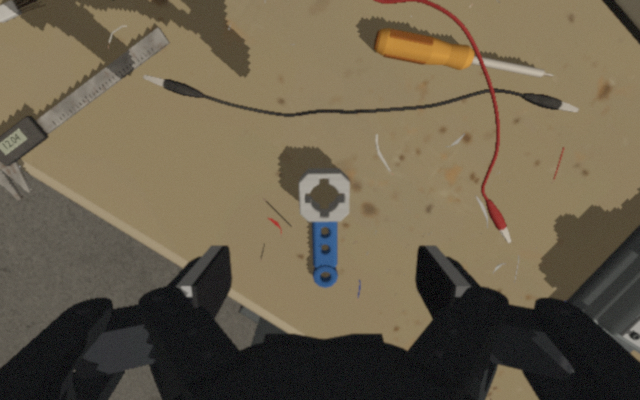

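Lever again: hub (324,198), eye (325,277). It's aligned between the fingers, so I'll descend and grip.

```bash

python3 -m inch '[[0,0,-0.004,0.06,0.02,0.9,0],[0,0,0,0,0,0.9,0],[0,0,0,0,0,0.9,0],[0,0,0,0,0,0.6,0],[0,0,0,0,0,0.22,0],[0,0,0,0,0,0,0],[0,0,0,0,0,0,0]]'
python3 - <<'E'
from h import *
w=grab_frame("wrist"); C=cloud(w); z=C[:,:,2][:,:]
for a,b in((170,235),(415,480)): print(np.nanmin(np.where(C[230:300,a:b,2]>2,C[230:300,a:b,2],np.nan)), np.nanpercentile(C[245:290,a:b,2],[1,5,20,50]).round(1))
go(485.2,292.8,30,37.2)
E
```

```text
clock: 4.08
eef_pos: [486.0, 293.6, 31.5]
tcp_rot: [3.141, -0.002, 0.65]
contact_force: [0.2, -0.3, -0.2]
opening: 0.997
grasp_force: 0.0
44.123000194453425 [-1.3 -0.8 -0.  57.2]
44.88407296317777 [-1.3 -0.8 -0.1 57.3]
t 4.13 pos [486.2 293.7  31.8] yaw [ 1.7999e+02 -1.3000e-01  3.7250e+01] F [ 0.  -0.2  1.1] open 1.0
turn/FS [ 0.0001 -0.0007  0.0003] shift now/FS [-0.05  0.01  0.07] shift at goal/FS [-0.05  0.01  0.07]
```

```bash

python3 -m inch '[[0,0,0,-0.04,0,0.22,0],[0,0,0,0,0,0,0.3],[0,0,0,0,0,0,0.4],[0,0,0,0,0,0,0.45],[0,0,0,0,0,0,0.5],[0,0,0,0,0,0,0.6],[0,0,0,0,0,0,0.7],[0,0,0,0,0,0,0.7]]' 40
python3 -m inch '[[0,0,0,0,0,0,0.8],[0,0,0,0,0,0,0.8],[0,0,0,0,0,0,0.8],[0,0,0,0,0,0,0.8]]' 60
python3 -c "
from h import *
go(485.2,292.8,24,37.2)"
```

```text
clock: 4.8
eef_pos: [484.3, 292.8, 24.7]
tcp_rot: [-3.142, -0.0, 0.65]
contact_force: [0.2, 0.0, 0.3]
opening: 0.301
grasp_force: 0.0
clock: 5.13
eef_pos: [484.3, 292.7, 24.7]
tcp_rot: [-3.142, -0.0, 0.65]
contact_force: [0.6, 0.8, -0.7]
opening: 0.2
grasp_force: 0.0
t 5.13 pos [484.3 292.7  24.7] yaw [-180.     -0.     37.26] F [ 0.6  0.8 -0.7] open 0.2
turn/FS [-0.     -0.      0.0004] shift now/FS [0.03 0.02 0.03] shift at goal/FS [0.03 0.02 0.03]
```

```bash
python3 - <<'E'
from h import *
w=grab_frame("wrist"); save(w,"pics/w3.png")
C=cloud(w); print(C[200:300:10,320].round(0).tolist())
E
```

```text
[[499.0, 306.0, 4.0], [499.0, 306.0, 22.0], [489.0, 298.0, -1.0], [484.0, 295.0, -1.0], [479.0, 291.0, -0.0], [474.0, 287.0, 0.0], [471.0, 285.0, 5.0], [471.0, 285.0, 17.0], [469.0, 283.0, 23.0], [452.0, 271.0, -1.0]]
```

View pics/w3.png

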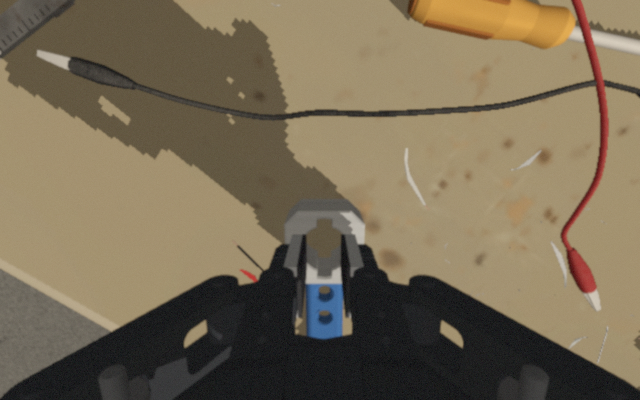

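The fingers (inner edges near columns 303 and 345, row 255) appear to have closed above the hub (285–364, 200–280). I'll check their height.

```bash
python3 - <<'E'
from h import *
w=grab_frame("wrist"); C=cloud(w)
for v in(240,250,260,270,280,295): print(v,[(u,*C[v,u].round(0).astype(int)) for u in(287,293,298,302,306,324,344,348,352,358)])
print(w["z_map"][230:300:10,302],r.sense()["tcp_rot"])
E
```

```text
240 [(287, np.int64(477), np.int64(310), np.int64(23)), (293, np.int64(484), np.int64(310), np.int64(37)), (298, np.int64(486), np.int64(308), np.int64(37)), (302, np.int64(487), np.int64(307), np.int64(37)), (306, np.int64(484), np.int64(303), np.int64(28)), (324, np.int64(480), np.int64(289), np.int64(0)), (344, np.int64(498), np.int64(291), np.int64(36)), (348, np.int64(499), np.int64(290), np.int64(37)), (352, np.int64(500), np.int64(289), np.int64(37)), (358, np.int64(499), np.int64(282), np.int64(24))]
250 [(287, np.int64(479), np.int64(309), np.int64(39)), (293, np.int64(485), np.int64(309), np.int64(48)), (298, np.int64(486), np.int64(307), np.int64(47)), (302, np.int64(487), np.int64(306), np.int64(47)), (306, np.int64(481), np.int64(301), np.int64(29)), (324, np.int64(475), np.int64(285), np.int64(0)), (344, np.int64(498), np.int64(292), np.int64(48)), (348, np.int64(498), np.int64(290), np.int64(46)), (352, np.int64(500), np.int64(289), np.int64(47)), (358, np.int64(501), np.int64(287), np.int64(46))]
260 [(287, np.int64(484), np.int64(311), np.int64(58)), (293, np.int64(4
[... 1413 characters left out ...]
4(65)), (358, np.int64(500), np.int64(290), np.int64(73))]
295 [(287, np.int64(491), np.int64(311), np.int64(91)), (293, np.int64(485), np.int64(306), np.int64(79)), (298, np.int64(477), np.int64(299), np.int64(63)), (302, np.int64(476), np.int64(297), np.int64(59)), (306, np.int64(448), np.int64(278), np.int64(6)), (324, np.int64(453), np.int64(268), np.int64(2)), (344, np.int64(484), np.int64(281), np.int64(54)), (348, np.int64(489), np.int64(284), np.int64(63)), (352, np.int64(493), np.int64(287), np.int64(71)), (358, np.int64(503), np.int64(295), np.int64(91))]
[153.5098   140.11205  130.41508  122.31823  122.598854 123.39263
 121.892876] [ 3.14158627e+00 -5.39606674e-05  6.50469944e-01]
```

```bash

python3 -m inch '[[0,0,0,0,0,0,0.3],[0,0,0,0,0,0,0.3],[0,0,0,0,0,0,0.3],[0,0,0,0,0,0,0.3],[0,0,0,0,0,0,0.3]]' 60
cat > tip.py <<'E'
from h import *
w=grab_frame("wrist"); C=cloud(w); s=r.sense(); M=R.from_euler("xyz",s["tcp_rot"])
Q=M.inv().apply(C.reshape(-1,3)-s["eef_pos"])
for sg in(1,-1):
    # finger front faces near tool x=+11
    k=(abs(Q[:,0]-10)<3)&(Q[:,1]*sg>5)&(Q[:,1]*sg<60)&(C.reshape(-1,3)[:,2]>3)
    print(sg,k.sum(),"tool z max pct",np.percentile(Q[k,2],[50,90,98,100]).round(1),"y",np.percentile(Q[k,1],[5,95]).round(1))
go(485.2,292.8,24,37.2)
E
python3 tip.py
```

```text
clock: 5.65
eef_pos: [484.3, 292.7, 24.7]
tcp_rot: [-3.142, 0.0, 0.65]
contact_force: [-0.4, -0.1, -0.7]
opening: 0.699
grasp_force: 0.0
1 10019 tool z max pct [-77.  -41.9   0.7  12.5] y [ 6.7 58.9]
-1 9949 tool z max pct [-76.8 -41.9   0.6  19.7] y [-58.9  -6.7]
t 5.7 pos [484.3 292.8  24.7] yaw [-180.      0.     37.27] F [-0.2 -0.2 -0.9] open 0.7
turn/FS [-0.      0.      0.0004] shift now/FS [0.03 0.02 0.03] shift at goal/FS [0.03 0.02 0.03]
```

```bash
python3 - <<'E'
from h import *
w=grab_frame("wrist"); C=cloud(w)
cv2.imwrite("pics/w4.png",cv2.resize(w["pixels"][180:300,220:430],(800,457))[:,:,::-1])
s=r.sense();M=R.from_euler("xyz",s["tcp_rot"]);Q=M.inv().apply(C.reshape(-1,3)-s["eef_pos"]).reshape(C.shape)
for v in range(225,275,5): print(v,[tuple(Q[v,u].round(0).astype(int).tolist()) for u in (258,264,270,276,282)])
E
```

```text
225 [(4, -38, 25), (4, -34, 26), (4, -31, 26), (4, -27, 25), (4, -24, 25)]
230 [(1, -38, 25), (1, -34, 25), (1, -31, 24), (1, -27, 24), (1, -24, 25)]
235 [(-3, -38, 26), (-2, -34, 24), (-2, -31, 24), (-2, -27, 24), (-2, -24, 24)]
240 [(10, -30, -13), (-5, -35, 25), (-5, -31, 25), (-5, -28, 25), (-5, -24, 25)]
245 [(8, -30, -13), (-9, -35, 25), (-9, -31, 26), (-8, -28, 24), (-9, -24, 26)]
250 [(5, -30, -13), (-12, -35, 25), (-12, -31, 25), (-12, -28, 26), (-11, -24, 24)]
255 [(3, -30, -14), (-14, -35, 24), (-15, -32, 25), (-15, -28, 24), (-15, -24, 25)]
260 [(1, -30, -14), (-18, -35, 25), (-18, -32, 25), (-18, -28, 25), (-18, -25, 25)]
265 [(-1, -30, -16), (-22, -36, 25), (-21, -32, 24), (-21, -28, 25), (-21, -25, 24)]
270 [(-3, -30, -15), (-24, -35, 24), (-25, -32, 25), (-25, -28, 25), (-25, -25, 25)]
```

View pics/w4.png

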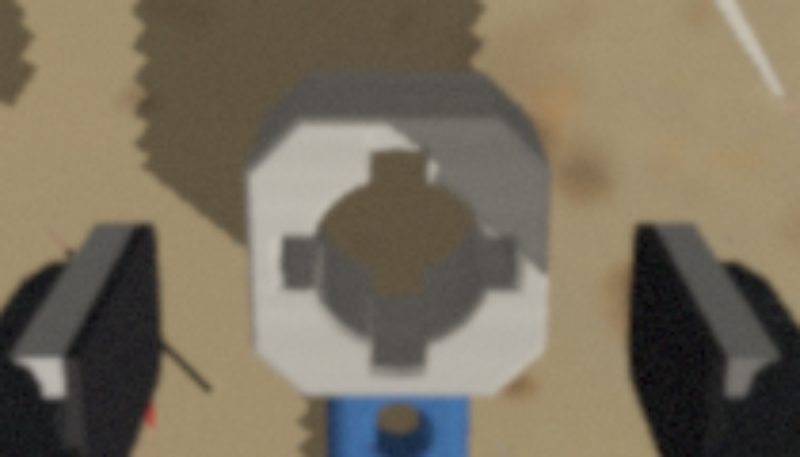

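The crop shows the pad tips at (155,225) and (635,225), level with a plane well above the hub. They sit about 13 mm behind the reported TCP at this opening. I'll descend stepwise under force watch.

```bash

python3 -m inch '[[0,0,0,0.03,0.02,0.25,0.3],[0,0,0,0,0,0.25,0.3],[0,0,0,0,0,0,0.3]]' 60
python3 -m inch '[[0,0,0,0,0,0.15,0.3],[0,0,0,0,0,0.15,0.3],[0,0,0,0,0,0.1,0.3],[0,0,0,0,0,0,0.3]]' 60
python3 -m inch '[[0,0,0,0,0,0.1,0.3],[0,0,0,0,0,0,0.4],[0,0,0,0,0,0,0.45],[0,0,0,0,0,0,0.5],[0,0,0,0,0,0,0.55],[0,0,0,0,0,0,0.6],[0,0,0,0,0,0,0.6]]' 60
```

```text
clock: 6.0
eef_pos: [484.5, 292.3, 10.8]
tcp_rot: [-3.141, 0.002, 0.65]
contact_force: [-0.3, 0.9, -0.3]
opening: 0.7
grasp_force: 0.0
clock: 6.33
eef_pos: [484.8, 292.6, 1.5]
tcp_rot: [-3.141, 0.001, 0.65]
contact_force: [-0.4, -0.4, -0.4]
opening: 0.702
grasp_force: 0.0
clock: 6.92
eef_pos: [485.3, 292.9, 0.1]
tcp_rot: [-3.142, -0.0, 0.65]
contact_force: [-1.6, -0.6, 5.2]
opening: 0.456
grasp_force: 60.2
```

```bash

python3 -m inch '[[0,0,0,0,0,-0.4,0.6],[0,0,0,0,0,-0.8,0.6],[0,0,0,0,0,-1,0.6],[0,0,0,0,0,-1,0.6],[0,0,0,0,0,-1,0.6],[0,0,0,0,0,-1,0.6],[0,0,0,0,0,-0.8,0.6],[0,0,0,0,0,0,0.6]]' 60
python3 -m inch '[[0,0,0.036,0,0,0,0.6],[0,0,0.036,0,0,0,0.6],[0,0,0.036,0,0,0,0.6],[0,0,0.036,0,0,0,0.6],[0,0,0,0,0,0,0.6],[0,0,0,0,0,0,0.6]]' 60
cat > gm.py <<'E'
from h import *
import sys
def gm(w,name):
    C=cloud(w); hsv=cv2.cvtColor(w["pixels"],cv2.COLOR_RGB2HSV)
    near=(abs(C[:,:,0]-574)<40)&(abs(C[:,:,1]-8)<40)
    m=(near&(C[:,:,2]>83)&(C[:,:,2]<92)).astype(np.uint8)
    k,l,s,c=cv2.connectedComponentsWithStats(m)
    if k>1:
        i=1+np.argmax(s[1:,4]); print(name,"nose px",c[i].round(1),s[i].tolist(),on_plane(w,[c[i]],86)[0].round(1),np.median(C[l==i],0).round(1))
    near=(abs(C[:,:,0]-498)<25)&(abs(C[:,:,1]-2)<25)
    m=(near&(abs(C[:,:,2]-46)<6)&(hsv[:,:,1]>90)).astype(np.uint8)
    k,l,s,c=cv2.connectedComponentsWithStats(m)
    if k>1:
        i=1+np.argmax(s[1:,4]); print(name,"post px",c[i].round(1),s[i].tolist(),on_plane(w,[c[i]],46)[0].round(1))
    near=(abs(C[:,:,0]-590)<60)&(abs(C[:,:,1]-8)<60)
    m=(near&(abs(C[:,:,2]-50)<2.5)).astype(np.uint8)
    P=C[m>0]
    if len(P)>20: rc=cv2.minAreaRect(P[:,:2].astype(np.float32)); print(name,"case",rc)
if __name__=="__main__":
    for n in("top","scene"): gm(pickle.load(open(n+".pkl","rb")),n)
    gm(pickle.load(open("w1.pkl","rb")),"w1")
    w=grab_frame("wrist"); pickle.dump(w,open("w5.pkl","wb")); save(w,"pics/w5.png"); gm(w,"w5")
    go(574,8,130,10)
E
python3 gm.py
```

```text
clock: 7.58
eef_pos: [487.3, 294.0, 154.3]
tcp_rot: [3.141, -0.007, 0.65]
contact_force: [1.0, 0.2, -1.8]
opening: 0.455
grasp_force: 61.0
clock: 8.08
eef_pos: [484.8, 292.5, 149.1]
tcp_rot: [3.141, 0.001, 0.201]
contact_force: [0.2, -0.1, -2.0]
opening: 0.456
grasp_force: 61.0
top nose px [372.2 179.7] [369, 177, 7, 7, 36] [576.3   6.   86. ] [576.1   6.4  86.2]
top post px [374.  208.3] [372, 206, 5, 6, 23] [ 4.976e+02 -3.000e-01  4.600e+01]
top case ((593.545166015625, 7.429141998291016), (109.03804016113281, 69.13685607910156), 4.3145222663879395)
scene nose px [339.2 180.8] [336, 179, 8, 5, 26] [573.8   9.8  86. ] [573.6   9.6  86.1]
scene post px [364.4 201.6] [362, 200, 6, 4, 23] [494.8   5.9  46. ]
scene case ((593.0249633789062, 10.5869140625), (113.52995300292969, 69.91563415527344), 5.095699787139893)
w1 nose px [562.  216.9] [552, 208, 20, 19, 270] [575.4   9.8  86. ] [575.5   9.4  85.2]
w1 post px [489.4 259.5] [482, 253, 16, 14, 169] [498.6   4.2  46. ]
w1 case ((595.5852661132812, 9.71682357788086), (109.82074737548828, 66.03752136230469), 4.569967746734619)
t 8.13 pos [484.9 292.6 149.2] yaw [1.7998e+02 5.0000e-02 1.1570e+01] F [ 0.2 -0.4 -2.1] open 0.453
turn/FS [0.0001 0.0003 0.0087] shift now/FS [ 1.21 11.87  0.77] shift at goal/FS [ 1.53 11.83  0.77]
```

View pics/w5.png

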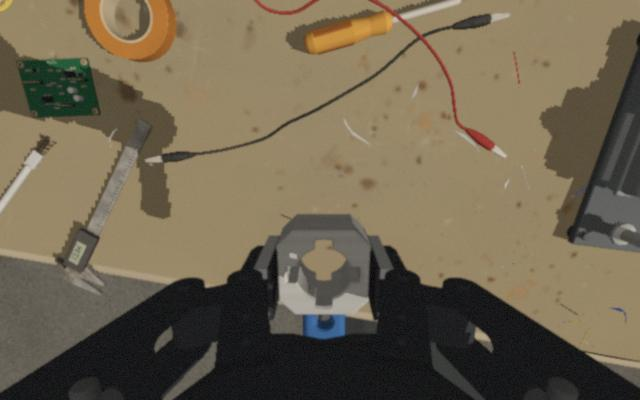

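The lever is held square, with the hub at (323,262). I'll move closer to the gearmotor and measure it again.

```bash

python3 -m inch '[[0,0,0.0087,0.2,1,0,0.6],[0,0,0,0.2,1,0,0.6],[0,0,0,0.2,1,0,0.6],[0,0,0,0.2,1,0,0.6],[0,0,0,0.2,1,0,0.6],[0,0,0,0.2,1,0,0.6],[0,0,0,0.2,1,0,0.6],[0,0,0,0.2,1,0,0.6]]' 60
python3 -m inch '[[0,0,0,0.2,0.8,0,0.6],[0,0,0,0,0,0,0.6],[0,0,0,0,0,0,0.6],[0,0,0,0,0,0,0.6]]' 60
python3 gm.py | grep -v -e top -e scene -e w1
python3 - <<'E'
from h import *
w=pickle.load(open("w5.pkl","rb")); C=cloud(w); s=r.sense(); M=R.from_euler("xyz",s["tcp_rot"]); p=s["eef_pos"]
Q=M.inv().apply(C.reshape(-1,3)-p)
hsv=cv2.cvtColor(w["pixels"],cv2.COLOR_RGB2HSV).reshape(-1,3)
k=(abs(Q[:,2]+24)<8)&(abs(Q[:,0])<24)&(abs(Q[:,1])<19)&(hsv[:,2]>90)
A=np.c_[Q[k,:2],np.ones(k.sum())]; c=np.linalg.lstsq(A,Q[k,2],rcond=None)[0]
print("hub top plane",k.sum(),c.round(3),"x range",np.percentile(Q[k,0],[1,99]).round(1))
E
```

```text
clock: 8.8
eef_pos: [559.4, 101.5, 149.5]
tcp_rot: [-3.142, 0.0, 0.174]
contact_force: [0.2, 0.7, -1.2]
opening: 0.452
grasp_force: 61.0
clock: 9.13
eef_pos: [567.2, 84.1, 149.4]
tcp_rot: [-3.141, 0.001, 0.172]
contact_force: [0.5, -1.1, -1.4]
opening: 0.457
grasp_force: 61.1
w5 nose px [432.2 215.8] [418, 203, 29, 27, 546] [577.2   7.8  86. ] [577.1   7.5  85.4]
w5 case ((595.7950439453125, 8.21896743774414), (108.8696060180664, 66.17149353027344), 2.750636100769043)
t 9.18 pos [567.1  84.5 149.5] yaw [-1.7998e+02  3.0000e-02  9.8700e+00] F [ 0.4 -0.1 -1.5] open 0.457
turn/FS [-0.0001  0.0002 -0.0007] shift now/FS [-0.25  3.06  0.78] shift at goal/FS [-0.26  3.06  0.78]
hub top plane 4658 [-2.0000e-03 -4.0000e-03 -2.3246e+01] x range [-19.7  19.3]
```

```bash

python3 -c "
from h import *
go(576.3,8,100,9.87)"
python3 -m inch '[[0,0,0,-0.05,0.8,0.4,0.6],[0,0,0,-0.05,0.8,0.4,0.6],[0,0,0,-0.05,0.8,0.4,0.6],[0,0,0,-0.02,0.68,0.4,0.6],[0,0,0,0,0,0.35,0.6],[0,0,0,0,0,0,0.6],[0,0,0,0,0,0,0.6],[0,0,0,0,0,0,0.6]]' 60
python3 - <<'E'
from h import *
w=grab_frame("wrist"); pickle.dump(w,open("w6.pkl","wb")); save(w,"pics/w6.png")
C=cloud(w); s=r.sense(); M=R.from_euler("xyz",s["tcp_rot"]); p=s["eef_pos"]
Q=M.inv().apply(C.reshape(-1,3)-p); 
k=(abs(Q[:,0])<13)&(abs(Q[:,1])<13)&(Q[:,2]>8)&(Q[:,2]<25); print(k.sum(),np.median(Q[k],0).round(1),np.percentile(Q[k],[2,98],0).round(1))
go(576.3,8,87,9.87)
E
```

```text
t 9.18 pos [567.1  84.5 149.5] yaw [-1.7998e+02  3.0000e-02  9.8700e+00] F [ 0.4 -0.1 -1.5] open 0.457
turn/FS [-0.0001  0.0002 -0.    ] shift now/FS [-0.16  3.08  1.98] shift at goal/FS [-0.16  3.08  1.98]
clock: 9.85
eef_pos: [576.5, 8.5, 101.3]
tcp_rot: [-3.141, -0.0, 0.172]
contact_force: [-0.2, 0.1, -1.7]
opening: 0.456
grasp_force: 61.1
247 [-5.5  0.7 15.8] [[-10.9  -4.3  14.5]
 [ -1.2   5.9  19.6]]
t 9.9 pos [576.8   8.4 101.5] yaw [-1.80e+02 -5.00e-02  9.86e+00] F [-0.  -0.7 -1.5] open 0.456
turn/FS [-0.     -0.0003 -0.0001] shift now/FS [-0.02  0.01  0.58] shift at goal/FS [-0.02  0.01  0.58]
```

View pics/w6.png

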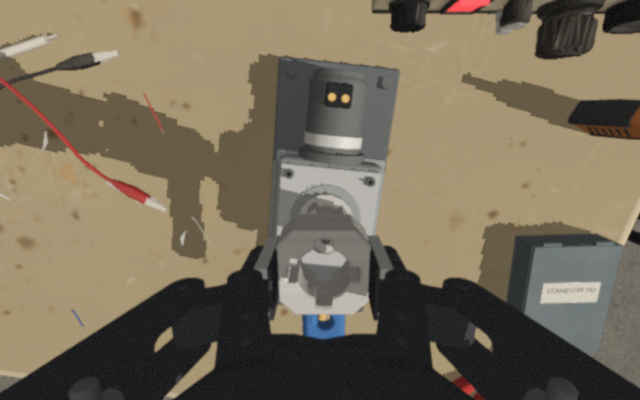

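Through the bore, the nose shows at about (323,268), nearly concentric, and the case and motor lie straight ahead. I'll lower gently onto the nose.

```bash

python3 -m inch '[[0,0,0,0,0.02,0.2,0.6],[0,0,0,0,0,0.2,0.6],[0,0,0,0,0,0.15,0.6],[0,0,0,0,0,0.1,0.6],[0,0,0,0,0,0,0.6]]' 60
python3 -m inch '[[0,0,0,0,0,0.08,0.6],[0,0,0,0,0,0.08,0.6],[0,0,0,0,0,0.0,0.6]]' 60
```

```text
clock: 10.32
eef_pos: [576.0, 6.9, 83.9]
tcp_rot: [-3.141, 0.001, 0.171]
contact_force: [-0.7, -1.4, -2.5]
opening: 0.456
grasp_force: 61.2
clock: 10.57
eef_pos: [576.4, 6.8, 80.3]
tcp_rot: [-3.142, 0.0, 0.171]
contact_force: [0.5, 0.8, -1.2]
opening: 0.45
grasp_force: 61.2
```

```bash

python3 -m inch '[[0,0,0,0,0,0.06,0.6],[0,0,0,0,0,0.06,0.6],[0,0,0,0,0,0.0,0.6],[0,0,0,0,0,0.0,0.6]]' 60
python3 -m inch '[[0,0,0,0,0,0.04,0.6],[0,0,0,0,0,0.04,0.6],[0,0,0,0,0,0.0,0.6]]' 60
python3 -c "
from h import *
go(576.3,7.5,76,9.87); print(r.sense()['wrist_torque'])"
```

```text
clock: 10.9
eef_pos: [576.5, 6.8, 77.6]
tcp_rot: [-3.142, 0.0, 0.171]
contact_force: [-0.7, 0.3, -1.9]
opening: 0.456
grasp_force: 61.2
clock: 11.15
eef_pos: [576.5, 6.8, 75.5]
tcp_rot: [-3.142, 0.0, 0.171]
contact_force: [0.3, -0.2, -1.8]
opening: 0.456
grasp_force: 61.2
t 11.15 pos [576.5   6.8  75.5] yaw [-1.80e+02  1.00e-02  9.78e+00] F [ 0.3 -0.2 -1.8] open 0.456
turn/FS [-0.      0.0001 -0.0005] shift now/FS [-0.   -0.03 -0.02] shift at goal/FS [-0.   -0.03 -0.02]
[ 0.01120625 -0.05782766  0.00958602]
```

```bash

for i in 1 2; do python3 -m inch '[[0,0,0,0,0,0.03,0.6],[0,0,0,0,0,0.0,0.6],[0,0,0,0,0,0.0,0.6]]' 60 | grep -e eef -e contact; done
```

```text
eef_pos: [576.5, 6.8, 74.9]
contact_force: [0.8, 0.2, -1.0]
eef_pos: [576.5, 6.8, 74.2]
contact_force: [0.1, 0.3, -1.1]
```

```bash

python3 -m inch '[[0,0,0,0,0,0.03,0.6],[0,0,0,0,0,0.0,0.6],[0,0,0,0,0,0.0,0.6]]' | grep -e eef -e contact
python3 -m inch '[[0,0,0,0,0,0.02,0.6],[0,0,0,0,0,0.0,0.6],[0,0,0,0,0,0.0,0.6]]' | grep -e eef -e contact
python3 -m inch '[[0,0,0,0,0,0.02,0.6],[0,0,0,0,0,0.0,0.6],[0,0,0,0,0,0.0,0.6]]' | grep -e eef -e contact
```

```text
eef_pos: [576.6, 6.8, 74.0]
contact_force: [-3.0, -0.7, 4.5]
eef_pos: [576.6, 6.8, 74.0]
contact_force: [-4.1, 0.6, 9.3]
eef_pos: [576.7, 6.8, 73.9]
contact_force: [-5.1, 0.6, 14.7]
```

Splines met at z = 74.0 with about 15 N. I'll ease off a bit and turn anticlockwise in small steps.

```bash

python3 -m inch '[[0,0,-0.011,-0.01,0,-0.01,0.6],[0,0,-0.011,-0.01,0,0,0.6],[0,0,0,0,0,0,0.6]]' | grep -e eef -e contact -e rot
python3 -m inch '[[0,0,-0.011,0,0,0,0.6],[0,0,-0.011,0,0,0,0.6],[0,0,0,0,0,0,0.6]]' | grep -e eef -e contact -e rot
python3 -m inch '[[0,0,-0.011,0,0,0,0.6],[0,0,-0.011,0,0,0,0.6],[0,0,0,0,0,0,0.6]]' | grep -e eef -e contact -e rot
```

```text
eef_pos: [577.0, 6.8, 73.9]
tcp_rot: [3.141, -0.002, 0.242]
contact_force: [-2.4, 0.0, 8.4]
eef_pos: [577.2, 6.8, 74.0]
tcp_rot: [3.141, -0.002, 0.311]
contact_force: [-1.6, 0.1, 8.7]
eef_pos: [577.4, 6.8, 74.0]
tcp_rot: [3.141, -0.003, 0.38]
contact_force: [0.0, 0.3, 7.6]
```

```bash

python3 -m inch '[[0,0,-0.011,0,0,0,0.6],[0,0,-0.011,0,0,0,0.6],[0,0,0,0,0,0,0.6]]' | grep -e eef -e contact -e rot
python3 -m inch '[[0,0,-0.011,0,0,0,0.6],[0,0,-0.011,0,0,0,0.6],[0,0,0,0,0,0,0.6]]' | grep -e eef -e contact -e rot
python3 -m inch '[[0,0,-0.011,0,0,0,0.6],[0,0,-0.011,0,0,0,0.6],[0,0,0,0,0,0,0.6]]' | grep -e eef -e contact -e rot
```

```text
eef_pos: [577.5, 6.8, 73.9]
tcp_rot: [3.141, -0.003, 0.449]
contact_force: [0.7, 1.2, 7.9]
eef_pos: [577.5, 6.8, 73.9]
tcp_rot: [3.14, -0.003, 0.518]
contact_force: [-0.3, 0.5, 6.7]
eef_pos: [577.6, 6.8, 73.9]
tcp_rot: [3.14, -0.003, 0.587]
contact_force: [0.7, 1.1, 6.6]
```

```bash

python3 -m inch '[[0,0,-0.011,0,0,0,0.6],[0,0,-0.011,0,0,0,0.6],[0,0,0,0,0,0,0.6]]' | grep -e eef -e contact -e rot
python3 -m inch '[[0,0,-0.011,0,0,0,0.6],[0,0,-0.011,0,0,0,0.6],[0,0,0,0,0,0,0.6]]' | grep -e eef -e contact -e rot
python3 -m inch '[[0,0,-0.011,0,0,0,0.6],[0,0,-0.011,0,0,0,0.6],[0,0,0,0,0,0,0.6]]' | grep -e eef -e contact -e rot
```

```text
eef_pos: [577.5, 6.8, 73.8]
tcp_rot: [3.14, -0.003, 0.656]
contact_force: [0.5, -0.2, 5.7]
eef_pos: [577.5, 6.8, 73.6]
tcp_rot: [3.14, -0.002, 0.725]
contact_force: [2.4, 0.9, 4.0]
eef_pos: [576.3, 6.7, 72.7]
tcp_rot: [3.141, -0.0, 0.793]
contact_force: [1.7, 1.2, -1.3]
```

It dropped in at yaw ≈ 0.79 rad. Now I'll press down.

```bash

python3 -m inch '[[0,0,-0.005,0,0,0.04,0.6],[0,0,0,0,0,0.04,0.6],[0,0,0,0,0,0,0.6]]' | grep -e eef -e contact -e rot
python3 -m inch '[[0,0,0,0,0,0.06,0.6],[0,0,0,0,0,0.06,0.6],[0,0,0,0,0,0,0.6]]' | grep -e eef -e contact -e rot
python3 -c "
from h import *
print(r.sense()['wrist_torque'])"
```

```text
eef_pos: [576.1, 6.8, 70.4]
tcp_rot: [-3.141, -0.0, 0.807]
contact_force: [1.8, 1.3, -2.3]
eef_pos: [576.1, 6.8, 67.4]
tcp_rot: [-3.142, -0.0, 0.808]
contact_force: [1.7, 1.1, -2.6]
[ 0.29093008 -0.29100156  0.04330475]
```

```bash

python3 -m inch '[[0,0,0,0,0,0.1,0.6],[0,0,0,0,0,0.1,0.6],[0,0,0,0,0,0.1,0.6],[0,0,0,0,0,0.06,0.6],[0,0,0,0,0,0,0.6],[0,0,0,0,0,0,0.6]]' | grep -e eef -e contact -e rot
python3 -m inch '[[0,0,0,0,0,0.04,0.6],[0,0,0,0,0,0,0.6],[0,0,0,0,0,0,0.6]]' | grep -e eef -e contact -e rot
python3 -m inch '[[0,0,0,0,0,0.04,0.6],[0,0,0,0,0,0,0.6],[0,0,0,0,0,0,0.6]]' | grep -e eef -e contact -e rot
```

```text
eef_pos: [576.2, 6.8, 58.4]
tcp_rot: [-3.142, -0.0, 0.808]
contact_force: [2.8, 2.7, -4.8]
eef_pos: [576.2, 6.8, 57.7]
tcp_rot: [3.142, -0.0, 0.808]
contact_force: [3.0, 2.3, -4.1]
eef_pos: [576.2, 6.7, 56.8]
tcp_rot: [3.141, -0.0, 0.808]
contact_force: [2.3, 3.3, -0.5]
```

```bash

python3 -m inch '[[0,0,0,0,0,0.04,0.6],[0,0,0,0,0,0,0.6],[0,0,0,0,0,0,0.6]]' | grep -e eef -e contact -e rot
python3 -m inch '[[0,0,0,0,0,0.03,0.6],[0,0,0,0,0,0,0.6],[0,0,0,0,0,0,0.6]]' | grep -e eef -e contact -e rot
python3 -m inch '[[0,0,0,0,0,0.02,0.6],[0,0,0,0,0,0,0.6],[0,0,0,0,0,0,0.6]]' | grep -e eef -e contact -e rot
```

```text
eef_pos: [576.3, 6.7, 56.1]
tcp_rot: [3.141, -0.0, 0.808]
contact_force: [2.2, 2.9, 4.9]
eef_pos: [576.3, 6.7, 56.0]
tcp_rot: [3.141, -0.0, 0.808]
contact_force: [-2.0, 2.7, 13.5]
eef_pos: [576.3, 6.7, 56.0]
tcp_rot: [3.141, -0.0, 0.808]
contact_force: [-2.7, 2.3, 20.0]
```

Seated at z = 56.0 with 20 N. I'll ease the pressure and swing clockwise toward the stop.

```bash
cat > q.py <<'E'
from h import *
s=r.sense(); print("t",round(s["clock"],2),s["eef_pos"].round(1),"yaw",np.degrees(s["tcp_rot"][2]).round(2),"F",s["contact_force"].round(1),"M",s["wrist_torque"].round(3))
E
python3 -m inch '[[0,0,0,0,0,-0.05,0.6],[0,0,0.01,0,0,0,0.6],[0,0,0.015,0,0,0,0.6],[0,0,0.015,0,0,0,0.6],[0,0,0.015,0,0,0,0.6],[0,0,0,0,0,0,0.6]]' >/dev/null; python3 q.py
python3 -m inch '[[0,0,0.016,0,0,0,0.6],[0,0,0.016,0,0,0,0.6],[0,0,0.016,0,0,0,0.6],[0,0,0.016,0,0,0,0.6],[0,0,0,0,0,0,0.6]]' >/dev/null; python3 q.py
```

```text
t 17.4 [576.5   7.   56.1] yaw 36.24 F [2.1 4.6 6.1] M [ 0.688 -0.307 -0.012]
t 17.82 [576.5   7.1  56.1] yaw 24.71 F [1.4 3.8 4.7] M [ 0.714 -0.309 -0.041]
```

```bash

python3 -m inch '[[0,0,0.016,0,0,0,0.6],[0,0,0.016,0,0,0,0.6],[0,0,0.016,0,0,0,0.6],[0,0,0.01,0,0,0,0.6],[0,0,0,0,0,0,0.6]]' >/dev/null; python3 q.py
python3 -m inch '[[0,0,0.008,0,0,0,0.6],[0,0,0.008,0,0,0,0.6],[0,0,0,0,0,0,0.6]]' >/dev/null; python3 q.py
python3 -m inch '[[0,0,0.006,0,0,0,0.6],[0,0,0.006,0,0,0,0.6],[0,0,0,0,0,0,0.6]]' >/dev/null; python3 q.py
```

```text
t 18.23 [576.5   7.1  56.1] yaw 14.33 F [2.3 5.2 4.8] M [ 0.819 -0.34  -0.015]
t 18.48 [576.5   7.1  56. ] yaw 11.48 F [1.1 3.9 4.2] M [ 0.854 -0.345 -0.028]
t 18.73 [576.5   7.1  56.1] yaw 9.34 F [1.8 3.9 4.5] M [ 0.786 -0.303 -0.058]
```

```bash

python3 -m inch '[[0,0,0.006,0,0,0,0.6],[0,0,0.006,0,0,0,0.6],[0,0,0,0,0,0,0.6]]' >/dev/null; python3 q.py
python3 -m inch '[[0,0,0.006,0,0,0,0.6],[0,0,0,0,0,0,0.6],[0,0,0,0,0,0,0.6]]' >/dev/null; python3 q.py
python3 -m inch '[[0,0,0.006,0,0,0,0.6],[0,0,0,0,0,0,0.6],[0,0,0,0,0,0,0.6]]' >/dev/null; python3 q.py
```

```text
t 18.98 [576.5   7.1  56. ] yaw 7.18 F [2.6 5.  4.8] M [ 0.824 -0.307  0.013]
t 19.23 [576.6   7.1  56.1] yaw 6.16 F [2.1 4.9 4.4] M [ 0.795 -0.294 -0.039]
t 19.48 [576.6   7.1  56.1] yaw 5.08 F [2.4 6.  3.9] M [ 0.774 -0.288 -0.05 ]
```

```bash

python3 -m inch '[[0,0,0.006,0,0,0,0.6],[0,0,0,0,0,0,0.6],[0,0,0,0,0,0,0.6]]' >/dev/null; python3 q.py
python3 -m inch '[[0,0,0.006,0,0,0,0.6],[0,0,0,0,0,0,0.6],[0,0,0,0,0,0,0.6]]' >/dev/null; python3 q.py
python3 -m inch '[[0,0,0.005,0,0,0,0.6],[0,0,0,0,0,0,0.6],[0,0,0,0,0,0,0.6]]' >/dev/null; python3 q.py
```

```text
t 19.73 [576.5   7.1  56.1] yaw 4.0 F [1.9 4.2 4.2] M [ 0.765 -0.379 -0.054]
t 19.98 [576.6   7.1  56.1] yaw 2.93 F [2.8 5.2 5.1] M [ 0.816 -0.384  0.179]
t 20.23 [576.7   7.2  56.1] yaw 2.08 F [2.8 5.  4. ] M [ 0.956 -0.376  0.494]
```

End stop felt (torque rises from about 3° down). I'll relax slightly, release and rise.

```bash

python3 -m inch '[[0,0,-0.004,0,0,-0.015,0.6],[0,0,0,0,0,0,0.6],[0,0,0,0,0,0,0.6]]' >/dev/null; python3 q.py
python3 -m inch '[[0,0,0,0,0,0,0.5],[0,0,0,0,0,0,0.4],[0,0,0,0,0,0,0.3],[0,0,0,0,0,0,0.2],[0,0,0,0,0,0,0.15],[0,0,0,0,0,0,0.1],[0,0,0,0,0,0,0.1]]' 20; python3 q.py
```

```text
t 20.48 [576.6   7.1  56.1] yaw 2.77 F [3.3 5.  0.8] M [ 0.888 -0.605  0.126]
clock: 21.07
eef_pos: [576.0, 6.6, 56.0]
tcp_rot: [3.142, 0.0, 0.048]
contact_force: [-0.6, -0.4, -0.7]
opening: 0.896
grasp_force: 0.0
t 21.07 [576.    6.6  56. ] yaw 2.76 F [-0.6 -0.4 -0.7] M [0.037 0.023 0.019]
```

```bash

python3 -m inch '[[0,0,0,0,0,-0.2,0.1],[0,0,0,0,0,-0.5,0.1],[0,0,0,0,0,-0.8,0.1],[0,0,0,0,0,-1,0.1],[0,0,0,0,0,-1,0.1],[0,0,0,0,0,-1,0.1],[0,0,0,0,0,-1,0.1],[0,0,0,0,0,-0.6,0.1]]' >/dev/null
python3 -m inch '[[0,0,0,-0.8,0,-0.6,0],[0,0,0,-0.8,0,-0.4,0],[0,0,0,-0.8,0,0,0],[0,0,0,-0.8,0,0,0],[0,0,0,0,0,0,0],[0,0,0,0,0,0,0]]' >/dev/null; python3 q.py
python3 - <<'E'
from h import *
w=grab_frame("wrist"); pickle.dump(w,open("w7.pkl","wb")); save(w,"pics/w7.png")
hsv=cv2.cvtColor(w["pixels"],cv2.COLOR_RGB2HSV); C=cloud(w)
b=cv2.inRange(hsv,(100,110,50),(125,255,255)); c=max(cv2.findContours(b,0,2)[0],key=cv2.contourArea)
Q=on_plane(w,c.reshape(-1,2),64); print("arm",cv2.boundingRect(c),cv2.minAreaRect(Q[:,:2].astype(np.float32)),"top z",np.nanmedian(C[b>0],0))
k=(abs(C[:,:,0]-576)<26)&(abs(C[:,:,1]-8)<26)&(abs(C[:,:,2]-80)<3.5)
print("hub top",k.sum(),np.median(C[k],0).round(1)); rc=cv2.minAreaRect(C[k][:,:2].astype(np.float32)); print(rc)
E
```

```text
t 22.23 [495.8   2.8 234.9] yaw 2.75 F [1.1 0.6 0.4] M [ 0.049  0.001 -0.005]
arm (313, 122, 22, 67) ((521.3554077148438, 3.352914810180664), (66.8669662475586, 21.766496658325195), 2.781273603439331) top z [523.56387716   4.22402966  63.85995051]
hub top 1247 [577.5   6.6  79.8]
((576.1199340820312, 6.786943435668945), (38.79432678222656, 39.643836975097656), 3.125459671020508)
```

View pics/w7.png

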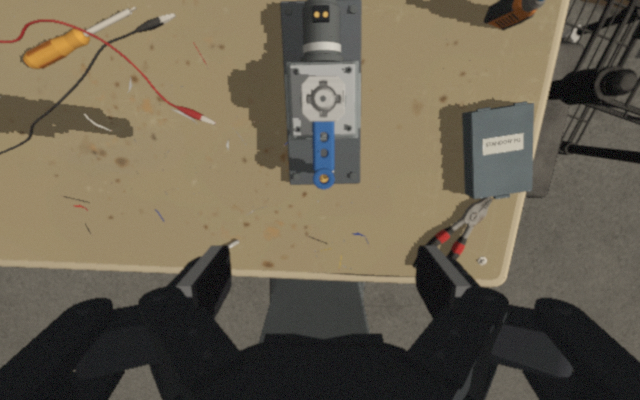

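The eye at (324,178) shows brass through its hole. The hub at (323,98) is home, with its top at 79.8 mm, and the bystanders are in place.

```bash
python3 -c "
from rig import r
print(r.sign_off())"
```

```text
the job is handed in; nothing more can be done
None
```

The lever is fitted: its hub is fully home on the collar, it was swung clockwise to the end stop so the eye stands over the park post, and it was let go; the job is handed in (about 22 s on the robot's clock).

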